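# Eject a cured brass sole weight into the weighing cradle

### The job

In the two-bay ejector fixture, one bay holds a brass golf-club weight and the other a steel one: slide the blue cradle along its rail until it stands in front of the brass weight's bay, then press that bay's red ejector slide to push the brass weight out into the cradle until you feel it pressing on the cradle's white end stop, and let the ejector spring all the way back. A touch of some 10 N on the stop is right: it carries a weighing sensor that more than 35 N would ruin. Do not touch either weight with the robot, and leave the steel weight and the other things on the bench where they are.

Things in the scene. Friction and masses are not known exactly. Their poses are not given: they have to be found in the camera images.
- fixture: dark two-bay ejector fixture, 170 x 120 mm. Origin on the bench below the bays' rear end, mid width; x = push direction (red paddles, bays, blue cradle). Roofed grey bays from x = 0 to the open mouth at 55 mm, centred on y = -27.5 (bay a) and +27.5 mm (bay b), floor 24 and roof top 49 mm up; a 14 mm roof slot shows the weight, held by a sprung side jaw
- ejector_a (a joint): travel (m) of bay a's spring slide: 0 = home, grows as its red paddle is pressed along the fixture's +x, at most 0.085. Its pusher bar (10 x 10 mm) leads the paddle's front by 86 mm; the tip starts at fixture x = -5 mm. Spring 2 N at home, 8 N at the far end; the jaw adds a few N until the weight is past it
- ejector_b (a joint): the same for bay b
- ejector_a_face (a point): rear face (away from the cradle) of bay a's red upright paddle, on its centre line, 70 mm above the bench: push here along the fixture's +x. Paddle 8 mm thick, 30 mm wide, 23 to 85 mm above the bench. Moves with the slide
- ejector_b_face (a point): the same for bay b's red paddle
- brass_weight: yellow brass block, 40 mm long (x, along the fixture's x) x 24 mm wide x 16 mm high, about 0.13 kg, held in one of the two bays (which one varies). Origin at the centre of its underside
- steel_weight: silvery steel block of the same size in the other bay, to be left there
- cradle: blue cradle, 90 mm long (x), 44 mm wide, sliding stiffly (4 N) on a cross rail along the fixture's y; stays where left, starts between the bays. Axes parallel to the fixture's. Origin at bench height, mid width, at its end facing the bays (3 to 13 mm from the bay mouths). Channel 30 mm wide, open on top, flared mouth, floor 22 and side walls 34 mm above the bench
- cradle_stop (a point): middle of the face of the white end stop of the cradle, at its floor height (22 mm above the bench), 44 mm along the cradle's x from its origin; the stop is 18 mm high. x points from the bays into the stop
- cradle_fin (a point): middle of the top of the yellow upright fin on the cradle, for sliding it: 10 mm thick (y), 26 mm long (x), 64 mm high, top 86 mm above the bench, 72 mm along the cradle's x from its origin
- head_a: loose iron club head lying flat, blade 70 x 50 x 18 mm with a hosel with yellow cap, beside the fixture; bystander
- head_b: another such club head on the other side of the fixture; bystander
- head_c: another such club head farther off; bystander
- driver: screwdriver lying on the bench; bystander
- solvent: white bottle with red cap, 160 mm high, diameter 60 mm; bystander
- pot: black cup, 80 mm high, diameter 72 mm; bystander

How it is judged:
By the outcome, as a careful person would: the job done as asked, in the order asked, and still so for the second after the job is handed in, with the robot touching nothing.
It also fails if it takes over 51 s, if anything falls off the work surface, if the arm or the gripper's body presses on something with over 40 N, if the wrist force passes 120 N, or if a joint passes its speed limit or range.

### The arm

A 6-joint arm with a two-finger parallel gripper is mounted at the origin on the work surface. World frame = base frame: x ahead of the robot, y to its left, z up, the work surface at z = 0. Lengths are in m, angles in rad, forces in N, time in s.
With the tool pointing down it reaches from about 0.4 to 0.825 m from the base axis. Payload 7 kg.
Tool frame: the origin (TCP) lies at the very end of the fingers, on their centre line; the grasp point (between the pads) lies 19 mm behind it (tcp_to_grasp is the distance from the TCP to the grasp point, in m); x points along the fingers, z is the direction in which the jaws open and shut, and the axes are right-handed (so a half turn about x gives the same grasp; the last joint's range is limited). The gripper opens to 88 mm and grips with 3 to 60 N. Pads are 19 mm wide; open, the fingers measure 130 mm over their backs; the gripper's body (78 mm by 193 mm) begins 47 mm behind the grasp point.
Start: joints at [1.501, 0.359, 0.012, 0, -1.224, -0.288], TCP at [0.236, 0.632, 0.227] pointing down, gripper open.
Joint ranges: [-3.07, 3.07], [-1.43, 2.12], [-1.02, 1.25], [-3.03, 1.67], [-3.05, -0], [-3.03, 3.03]. Speed limits (rad/s): [2.39, 2.39, 3.01, 3.14, 3.14, 3.14].

### API

Orientations are given as [roll, pitch, yaw] about the fixed x, y, z axes, in that order (R = Rz(yaw) Ry(pitch) Rx(roll)).
In Python, from station import get_state, grab_frame, job_done, tcp_to_grasp gives the robot as it stands. The module is installed in compiled form; this text tells all that it offers.
- The arm moves only by the shell command python3 -m crank 'ROWS' [FORCE]. ROWS is JSON, a list of rows, each a list of 7 numbers: the shift along the tool's x, y, z in m, then the turn, a rotation vector about the tool's x, y, z in rad, then the opening, from 0 (shut) to 1 (fully open). In form: [[x, y, z, wx, wy, wz, fingers], ...]. A call has 1 to 10 rows; each row is the pose to reach, as a shift and turn from the pose commanded when the call began, along the tool's axes at that moment; what a row does not reach only later rows make up. A row lasts 1/8 s, in which the tool goes at most 62.5 mm and 10.7 degrees, less where a joint would pass 70% of its speed; a pose out of reach is approached as far as the arm can. A call with a gripper value outside its range is refused whole. The fingers move at their own pace and stop on an object; FORCE is the grip in N (left out, the last holds). Time passes only in rows, so rows that repeat a pose let the fingers close. It gives the time, the measured TCP pose, the force and the opening at its end, in the units of the state.
- get_state(): the state, without advancing time (a new reading comes with each control period).
- grab_frame(name): name is "scene" or "top" or "wrist"; returns a dict with "pixels" (384x512x3 uint8, red, green, blue), "vfov" (degrees; the focal length in pixels is half the picture's height over the tangent of half this angle, whatever the lens; pixels are square), "cx", "cy" (the principal point, pixels), "k1" (the pictures are not rectified: a ray, as slopes to the right and down, at radius r is drawn at 1 + k1 r^2 times it, then the intrinsics apply), "extrinsics" (4x4, takes a point from world to camera coordinates). Camera axes: x right, y up, looking along -z (the intrinsics and any distortion apply to the point x, -y, -z); pixel columns grow to the right and rows downward; lengths in m; the calibration is good to about 2 mm. A picture is of the moment at which its call begins. There is no depth.
- job_done(): hands the job in, once; it reports no verdict.
The state is a dict: "t": time; "q": joint angles; "qd": joint speeds; "joint_efforts": joint torques, N m; "eef_pos": TCP position; "ee_rot": TCP orientation; "force": force on the tool from outside, world axes, zero at the start; "moment": the same for the moment, N m; "width": finger opening in m.
Only numpy, scipy, OpenCV 4.12 (cv2) and the standard library are available. Lean on these libraries where they do the work, as an engineer would, in place of code of your own. Each camera call takes 0.05 s, during which the arm holds its last target.

## Working session

There is one attempt and no reset: what is moved stays moved. The work goes in short steps, Python scripts to look and compute and a shell command to move; the robot and the scene stay as the last step left them, time stands still between calls to the robot, and variables do not carry over. Pictures are saved under pics/ and viewed, and the job is handed in when it is done.

```bash
mkdir -p pics
cat > h.py <<'E'
import numpy as np, cv2, json
from station import get_state, grab_frame
def K(f):
    h=f['pixels'].shape[0]; fl=h/2/np.tan(np.radians(f['vfov'])/2)
    return np.array([[fl,0,f['cx']],[0,fl,f['cy']],[0,0,1.]]), np.array([f['k1'],0,0,0,0.])
def rt(f):
    E=np.array(f['extrinsics']); D=np.diag([1,-1,-1.]); return D@E[:3,:3], D@E[:3,3]
def ray(f,uv):
    k,d=K(f); p=cv2.undistortPoints(np.array([[uv]],float),k,d)[0,0]
    R,t=rt(f); return -R.T@t, R.T@np.array([p[0],p[1],1])
def onz(f,uv,z):
    c,d=ray(f,uv); return c+d*(z-c[2])/d[2]
def proj(f,P):
    k,d=K(f);R,t=rt(f); return cv2.projectPoints(np.array(P,float).reshape(-1,1,3),cv2.Rodrigues(R)[0],t,k,d)[0][:,0]
def save(f,n): cv2.imwrite('pics/'+n,f['pixels'][:,:,::-1])
import pickle
def grab(n,name):
    f=grab_frame(n); save(f,name+'.png'); pickle.dump(f,open('pics/'+name+'.pkl','wb')); return f
def load(name): return pickle.load(open('pics/'+name+'.pkl','rb'))
E
python3 - <<'E'
from h import *
s=get_state(); print(s)
for n in('scene','top','wrist'):
    f=grab(n,n+'0'); print(n,f['vfov'],f['cx'],f['cy'],f['k1'],np.round(ray(f,(256,192)),3).tolist())
E
```

```text
{'t': 0.0, 'q': array([ 1.50111227e+00,  3.59376350e-01,  1.10313751e-02, -3.56975497e-04,
       -1.22409696e+00, -2.88089105e-01]), 'qd': array([-0.00022347, -0.00042268,  0.00044349, -0.00089594, -0.00135913,
        0.0023538 ]), 'joint_efforts': array([-1.50132011e-03, -5.82716990e+01,  2.93045533e+01,  6.99728429e+00,
        6.91508059e-03, -1.49643656e-04]), 'eef_pos': array([0.23623521, 0.63177199, 0.22561631]), 'ee_rot': array([ 0.08695127,  1.56911684, -1.84173979]), 'force': array([ 0.04721917, -0.10273791, -0.23532744]), 'moment': array([ 0.01501403, -0.01547118,  0.05698114]), 'width': 0.08737141716754819}
scene 51.81414679639922 256.7974425369713 192.0731384901419 0.021006012164957462 [[1.41, -0.191, 0.974], [-0.693, 0.159, -0.703]]
top 52.95763567691675 257.8568379719669 192.3202635461122 -0.05303254232755465 [[0.365, 0.006, 1.214], [0.166, 0.01, -0.986]]
wrist 65.10012960828668 259.06486058952396 200.09018452883498 -0.053864028282788495 [[0.306, 0.605, 0.384], [-0.235, 0.097, -0.968]]
```

View pics/scene0.png

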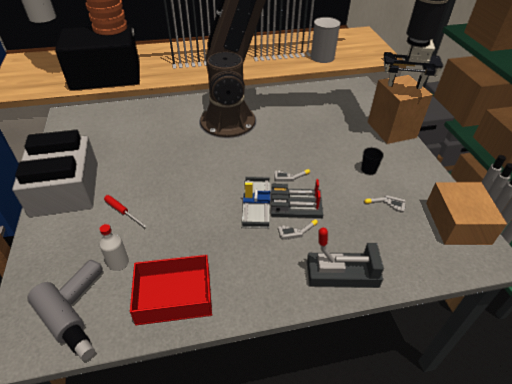

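View pics/top0.png

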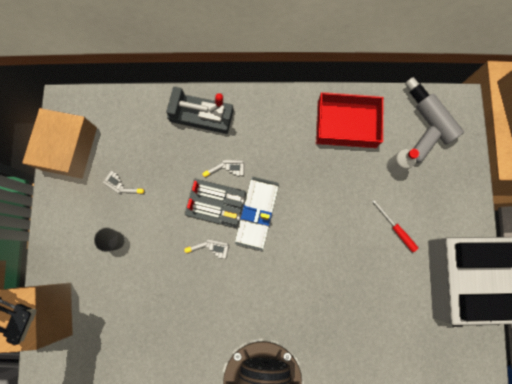

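View pics/wrist0.png

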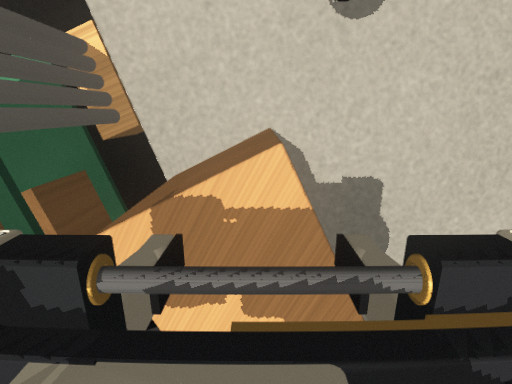

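Run:
```python
from h import *
a=load('top0')['pixels'][165:260,175:290,::-1]; b=load('scene0')['pixels'][160:245,230:335,::-1]
cv2.imwrite('pics/c_top.png',cv2.resize(a,None,fx=6,fy=6,interpolation=2)); cv2.imwrite('pics/c_sc.png',cv2.resize(b,None,fx=6,fy=6,interpolation=2))
f=load('top0')
for n,uv,z in[('fixTL',(196,179),.02),('red1',(195,187),.085),('red2',(193,205),.085),('fin',(266,217),.086)]: print(n,onz(f,uv,z).round(3))
```

```text
fixTL [0.609 0.208 0.02 ]
red1 [0.571 0.199 0.085]
red2 [0.517 0.204 0.085]
fin [ 0.481 -0.012  0.086]
```

View pics/c_top.png

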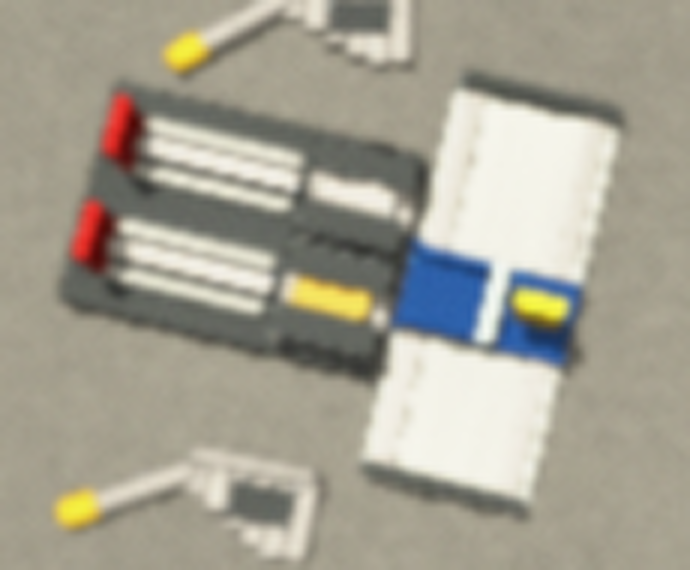

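View pics/c_sc.png

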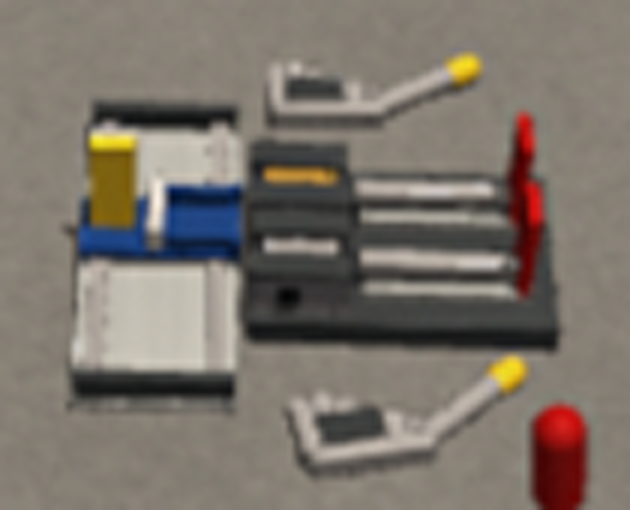

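Run:
```python
from h import *
for n in('top0','scene0'):
    f=load(n); hsv=cv2.cvtColor(f['pixels'],cv2.COLOR_RGB2HSV)
    for nm,lo,hi in(('red',(0,180,90),(8,255,255)),('yel',(18,130,90),(35,255,255)),('blue',(100,150,60),(130,255,255)),):
        m=cv2.inRange(hsv,lo,hi)
        c,l,st,ce=cv2.connectedComponentsWithStats(m)
        for i in range(1,c):
            x,y,w,h,A=st[i]
            if A>5 and (175<x<290 and 165<y<260 if n=='top0' else 230<x<335 and 160<y<245):
                z={'red':.085,'yel':.086,'blue':.034}[nm]
                print(n,nm,st[i],ce[i].round(1),onz(f,ce[i],z).round(4))
```

```text
top0 red [193 181   5  10  31] [194.6 185.8] [0.5746 0.2003 0.085 ]
top0 red [188 199   5  10  30] [189.7 203.3] [0.5218 0.2136 0.085 ]
top0 yel [203 171   7   6  31] [205.8 173.5] [0.6117 0.1676 0.086 ]
top0 yel [224 211  13   7  57] [230.  214.4] [0.4888 0.0936 0.086 ]
top0 yel [261 214   8   5  32] [264.5 215.9] [ 0.4842 -0.0079  0.086 ]
top0 yel [184 247   7   6  31] [187.4 249.5] [0.3862 0.2166 0.086 ]
top0 blue [241 206  15  15 149] [248.  213.5] [0.4972 0.0422 0.034 ]
top0 blue [259 218  10   7  39] [263.3 221.5] [ 0.4725 -0.0049  0.034 ]
scene0 red [316 179   3   7  16] [317.1 182.2] [0.5278 0.2165 0.085 ]
scene0 red [317 188   3  18  29] [318.2 195.4] [0.5872 0.2003 0.085 ]
scene0 red [319 228   8  18  90] [323.5 234.9] [0.7438 0.1637 0.085 ]
scene0 yel [305 169   5   5  19] [307.2 171.1] [0.4695 0.2007 0.086 ]
scene0 yel [245 183   8  15 104] [248.1 189.7] [ 0.518  -0.0129  0.086 ]
scene0 yel [274 188  12   3  27] [279.9 188.7] [0.5339 0.0884 0.086 ]
scene0 yel [311 219   7   7  25] [314.4 221.7] [0.6913 0.1532 0.086 ]
scene0 blue [243 191  27  12 169] [258.9 197.5] [0.5098 0.0253 0.034 ]
```

```bash
cat >> h.py <<'E'
from scipy.spatial.transform import Rotation as Ro
def tool(s=None):
    s=s or get_state(); return np.array(s['eef_pos']),Ro.from_euler('xyz',s['ee_rot'])
def plan(p,R):
    P,Q=tool(); sh=Q.inv().apply(np.array(p)-P); tn=(Q.inv()*R).as_rotvec(); return sh.round(4),tn.round(4)
def down(yawz): # tool x down, tool z along world yaw
    z=np.array([np.cos(yawz),np.sin(yawz),0]); x=np.array([0,0,-1.]); return Ro.from_matrix(np.c_[x,np.cross(z,x),z])
E
python3 - <<'E'
from h import *
P,Q=tool(); print(Q.as_matrix().round(3)); f=load('wrist0'); c,_=ray(f,(256,192)); print('cam in tool',Q.inv().apply(c-P).round(3))
a=np.radians(-14.1)
for y in(a,a+np.pi): print(y,plan((.5,.0,.24),down(y)))
E
```

```text
[[-0.     0.937 -0.35 ]
 [-0.001 -0.35  -0.937]
 [-1.     0.     0.001]]
cam in tool [-0.158  0.075  0.001]
-0.24609142453120045 (array([-0.0134,  0.4683,  0.4995]), array([-1.6826e+00,  1.1000e-03,  1.0000e-03]))
2.895501229058593 (array([-0.0134,  0.4683,  0.4995]), array([ 1.459e+00,  9.000e-04, -1.100e-03]))
```

Run:
```python
from h import *
print(plan((.515,.076,.22),down(np.radians(165.9))))
```

```text
(array([0.0065, 0.4558, 0.423 ]), array([ 1.459e+00,  9.000e-04, -1.100e-03]))
```

```bash
python3 -m crank '[[0.006,0.456,0.423,1.459,0,0,1],[0.006,0.456,0.423,1.459,0,0,1],[0.006,0.456,0.423,1.459,0,0,1],[0.006,0.456,0.423,1.459,0,0,1],[0.006,0.456,0.423,1.459,0,0,1],[0.006,0.456,0.423,1.459,0,0,1],[0.006,0.456,0.423,1.459,0,0,1],[0.006,0.456,0.423,1.459,0,0,1],[0.006,0.456,0.423,1.459,0,0,1],[0.006,0.456,0.423,1.459,0,0,1]]'
```

```text
t: 1.4
eef_pos: [0.5159, 0.0743, 0.2207]
ee_rot: [-2.292, 1.57, 0.604]
force: [0.2, 1.8, -0.1]
width: 0.0875
```

Run:
```python
from h import *
s=get_state();print(s['t'],s['q'].round(2),s['eef_pos'],s['qd'].round(2)); f=grab('wrist','w1')
```

```text
1.4 [ 0.52  0.11 -0.33 -0.   -1.13 -0.77] [0.51593013 0.07433646 0.22070234] [-0.99  0.23  0.25 -0.   -0.01  0.99]
```

View pics/w1.png

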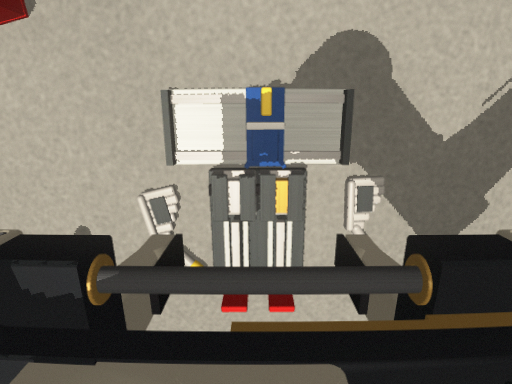

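```bash
python3 -m crank '[[0,0,0,0,0,0,1],[0,0,0,0,0,0,1],[0,0,0,0,0,0,1]]'
cat > m.py <<'E'
from h import *
import sys
def comps(f,lo,hi,amin=20):
    hsv=cv2.cvtColor(f['pixels'],cv2.COLOR_RGB2HSV); m=cv2.inRange(hsv,lo,hi)
    c,l,st,ce=cv2.connectedComponentsWithStats(m)
    return [(st[i],ce[i],l==i) for i in range(1,c) if st[i][4]>=amin]
E
python3 - <<'E'
from m import *
s=get_state();print(s['t'],s['q'].round(3),s['qd'].round(3),s['eef_pos'],s['force']); f=grab('wrist','w2')
print((f['extrinsics']-load('w1')['extrinsics']).round(4))
for nm,lo,hi in(('red',(0,180,90),(8,255,255)),('yel',(18,130,90),(35,255,255)),('blue',(100,150,60),(130,255,255))):
    for st,ce,_ in comps(f,lo,hi): print(nm,st,ce.round(1),onz(f,ce,.086 if nm!='blue' else .034).round(4))
cv2.imwrite('pics/w2c.png',cv2.resize(f['pixels'][75:320,150:370,::-1],None,fx=2.4,fy=2.4,interpolation=2))
E
```

```text
t: 1.82
eef_pos: [0.515, 0.0774, 0.2207]
ee_rot: [-1.942, 1.571, 0.955]
force: [0.4, 0.9, -0.0]
width: 0.0872
1.825 [ 0.526  0.108 -0.333 -0.    -1.129 -0.77 ] [ 0.003 -0.001  0.     0.001  0.     0.001] [0.51502767 0.07742302 0.22065747] [ 0.35291586  0.91545201 -0.01620038]
[[-0.0004 -0.0018  0.0002 -0.0013]
 [ 0.0017 -0.0005  0.0001  0.0018]
 [ 0.0007 -0.0001  0.      0.0004]
 [ 0.      0.      0.      0.    ]]
red [  0   0  26  21 260] [ 9.8 11.5] [ 0.6931 -0.1419  0.086 ]
red [220 295  26  15 338] [232.5 302.3] [0.5751 0.1964 0.086 ]
red [267 295  26  15 342] [279.8 302.3] [0.5231 0.2094 0.086 ]
yel [260  84  10  29 285] [264.5  98. ] [ 0.4877 -0.0081  0.086 ]
yel [274 176  13  34 421] [279.9 192.5] [0.4943 0.0839 0.086 ]
yel [ 86 257  13  48 228] [ 90.9 282.5] [0.7243 0.1344 0.086 ]
yel [187 258  16   9  81] [194.7 263.3] [0.6018 0.139  0.086 ]
yel [418 258  15  47 203] [427.5 283.2] [0.3556 0.2278 0.086 ]
yel [232 322  57   3  62] [261.1 322.1] [0.5501 0.2304 0.086 ]
blue [245  85  14  14 190] [251.5  91.3] [ 0.4983 -0.0204  0.034 ]
blue [259 152  10   4  27] [263.7 153.6] [0.5016 0.0487 0.034 ]
blue [260 161  19   2  27] [269.1 161.7] [0.4978 0.0593 0.034 ]
```

View pics/w2c.png

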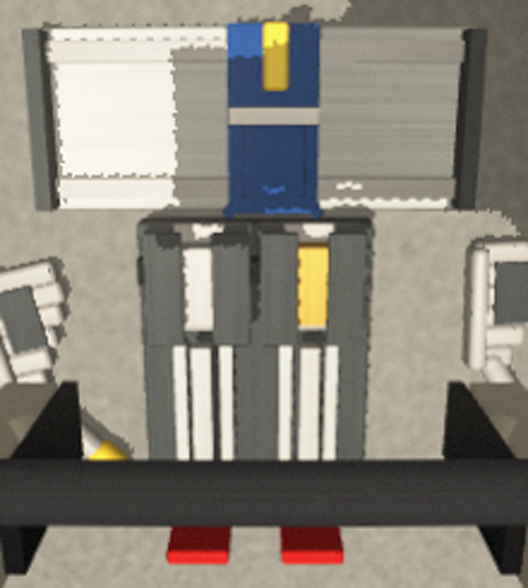

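Run:
```python
from m import *
f=load('w2'); px=f['pixels']
# paddle rear edge
ends=[]
for st,ce,m in comps(f,(0,150,60),(8,255,255)):
    if st[1]<290: continue
    print(st)
    x,y,w,h,_=st
    ys=[np.where(m[:,c])[0].max()+.5 for c in range(x+3,x+w-3)]
    yb=np.median(ys)
    xs=np.where(m[int(yb)-2])[0]
    L,R=onz(f,(xs.min()-.5,yb),.085),onz(f,(xs.max()+.5,yb),.085)
    print('paddle',yb,xs.min(),xs.max(),'L',L.round(4),'R',R.round(4),'w',np.linalg.norm(L-R).round(4)); ends.append((L,R))
b=(ends[0][0]+ends[0][1])/2; a=(ends[1][0]+ends[1][1])/2
print('b',b,'a',a,'dist',np.linalg.norm(a-b))
yf=(b-a)/np.linalg.norm(b-a); xf=np.array([yf[1],-yf[0],0]); print('yaw y',np.degrees(np.arctan2(yf[1],yf[0])))
O=(a+b)/2+.099*xf
F=lambda p:np.array([(p-O)@xf,(p-O)@yf,p[2]])
print('O',O)
for r in(130,140,145): print('blue row',r,px[r,240:250].tolist(),px[r,278:290].tolist())
for r in(185,195): print('brass row',r,px[r,264:300:1].tolist())
for r in(90,100): print('fin',r,px[r,255:275].tolist())
print('fincol',px[80:118,265].tolist())
print('stopcol',px[112:135,255].tolist(),px[112:135,270].tolist())
np.savez('fx.npz',O=O,xf=xf,yf=yf)
```

```text
[220 294  26  16 370]
paddle 309.5 220 244 L [0.5926 0.2028 0.085 ] R [0.5646 0.2097 0.085 ] w 0.0287
[267 295  26  15 365]
paddle 309.5 267 292 L [0.5401 0.2158 0.085 ] R [0.5112 0.2232 0.085 ] w 0.0299
b [0.57860513 0.20624626 0.085     ] a [0.52565706 0.21949071 0.085     ] dist 0.0545794209874437
yaw y -14.043809193942336
O [0.52810739 0.11682755 0.085     ]
blue row 130 [[157, 155, 141], [160, 156, 144], [160, 156, 142], [157, 155, 141], [139, 138, 133], [81, 93, 111], [52, 69, 104], [53, 71, 106], [53, 71, 105], [55, 72, 107]] [[45, 65, 103], [46, 66, 101], [43, 64, 101], [44, 64, 101], [90, 100, 114], [142, 143, 134], [154, 152, 137], [155, 150, 138], [156, 152, 139], [157, 154, 141], [155, 150, 138], [156, 152, 140]]
blue row 140 [[159, 156, 141], [161, 157, 144], [162, 158, 145], [162, 157, 144], [139, 136, 130], [79, 89, 106], [52, 70, 104], [52, 69, 103], [49, 64, 101], [50, 68, 103]] [[42, 63, 100], [43, 63, 100], [48, 67, 102], [46, 64, 101], [96, 101, 111], [142, 139, 128], [157, 152, 140], [157, 154, 141], [160, 155, 142], [158, 153, 139], [158, 153, 141], [158, 155, 1
[... 2856 characters left out ...]
[51, 69, 106], [51, 68, 104], [50, 68, 104], [51, 68, 103], [50, 71, 104], [52, 71, 102], [85, 91, 100], [183, 174, 161], [188, 180, 165], [188, 179, 164], [187, 179, 163], [185, 178, 162], [184, 176, 161], [166, 161, 148], [51, 65, 91], [49, 69, 103], [49, 68, 102], [49, 68, 101], [50, 67, 102], [49, 66, 101], [50, 68, 103], [47, 65, 101]] [[47, 66, 102], [45, 64, 100], [46, 67, 101], [46, 67, 102], [47, 67, 103], [49, 68, 104], [49, 67, 102], [81, 89, 100], [186, 178, 162], [189, 180, 166], [185, 178, 163], [184, 176, 160], [183, 176, 160], [181, 174, 161], [165, 160, 148], [46, 64, 89], [44, 65, 102], [45, 64, 101], [48, 69, 105], [44, 63, 101], [45, 65, 102], [43, 61, 99], [48, 68, 104]]
```

Run:
```python
from m import *
f=load('w2'); d=np.load('fx.npz'); O,xf,yf=d['O'],d['xf'],d['yf']
F=lambda p:np.array([(p-O)@xf,(p-O)@yf,p[2]]).round(4)
for n,uv,z in[('cradL',(244.6,140),.034),('cradR',(282.0,140),.034),('slotL',(273.7,190),.049),('slotR',(286.3,190),.049),('finrear',(264.6,83.4),.086),('finfront',(264.6,111.5),.086),('stopback?',(262,119.0),.040),('stopface?',(262,126.6),.040),('cradle mouth',(264,162.5),.03)]:
    p=onz(f,uv,z); print(n,p.round(4),F(p))
```

```text
cradL [0.5189 0.0285 0.034 ] [0.0879 0.0125 0.034 ]
cradR [0.4778 0.0388 0.034 ] [ 0.0879 -0.0298  0.034 ]
slotL [0.5002 0.0895 0.049 ] [ 0.0333 -0.0204  0.049 ]
slotR [0.4864 0.0929 0.049 ] [ 0.0333 -0.0347  0.049 ]
finrear [ 0.4845 -0.0206  0.086 ] [ 0.1439 -0.0089  0.086 ]
finfront [0.4905 0.0038 0.086 ] [ 0.1188 -0.009   0.086 ]
stopback? [0.4943 0.0108 0.04  ] [ 0.1111 -0.0071  0.04  ]
stopface? [0.4962 0.0186 0.04  ] [ 0.103  -0.0071  0.04  ]
cradle mouth [0.5038 0.0594 0.03  ] [ 0.0616 -0.0096  0.03  ]
```

Run:
```python
from m import *
d=np.load('fx.npz'); O,xf,yf=d['O'],d['xf'],d['yf']
W=lambda x,y,z:np.r_[(O+x*xf+y*yf)[:2],z]
R=down(np.arctan2(-yf[1],-yf[0]))
print(W(.131,-.009,.056),plan(W(.131,-.009,.056),R))
```

```text
[ 0.48758745 -0.00807295  0.056     ] (array([0.1647, 0.0897, 0.006 ]), array([ 0.0011, -0.0001,  0.0002]))
```

```bash
python3 -m crank '[[0,0.045,0.006,0,0,0,0.6],[0.02,0.09,0.006,0,0,0,0.6],[0.08,0.09,0.006,0,0,0,0.6],[0.14,0.09,0.006,0,0,0,0.6],[0.164,0.09,0.006,0,0,0,0.6],[0.164,0.09,0.006,0,0,0,0.6],[0.164,0.09,0.006,0,0,0,0.6]]'
python3 - <<'E'
from m import *
d=np.load('fx.npz'); O,xf,yf=d['O'],d['xf'],d['yf']
p=get_state()['eef_pos']; print((p-O)@xf,(p-O)@yf,p[2]); grab('wrist','w3')
E
```

```text
t: 2.75
eef_pos: [0.4886, -0.0087, 0.0577]
ee_rot: [-2.719, 1.569, 0.178]
force: [0.1, -0.4, 0.2]
width: 0.0525
0.13132359483060102 -0.00785470302118161 0.05774207032744268
```

View pics/w3.png

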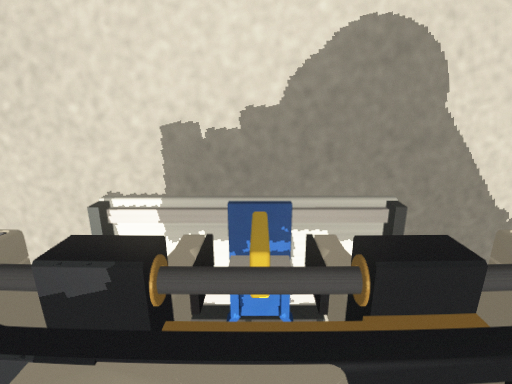

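```bash
python3 -m crank '[[0,0,0,0,0,0,0.05],[0,0,0,0,0,0,0.05],[0,0,0,0,0,0,0.05],[0,0,0,0,0,0,0.05],[0,0,0.006,0,0,0,0.05],[0,0,0.013,0,0,0,0.05],[0,0,0.019,0,0,0,0.05],[0,0,0.019,0,0,0,0.05],[0,0,0.019,0,0,0,0.05]]' 20
python3 - <<'E'
from m import *
d=np.load('fx.npz'); O,xf,yf=d['O'],d['xf'],d['yf']
p=get_state()['eef_pos']; print((p-O)@xf,(p-O)@yf,p[2])
E
```

```text
t: 3.92
eef_pos: [0.4686, -0.0046, 0.0567]
ee_rot: [-0.001, 1.57, 2.895]
force: [-3.5, 3.7, 5.8]
width: 0.0101
0.1322613999526069 -0.028304424243885053 0.05667637965107575
```

```bash
python3 -m crank '[[0,0,0.019,0,0,0,0.5],[0,0,0.019,0,0,0,0.5],[0,0,0.019,0,0,0,0.5],[0,0,0.019,0,0,0,0.5]]' >/dev/null; python3 -m crank '[[-0.06,0,0,0,0,0,0.5],[-0.12,0,0,0,0,0,0.3],[-0.16,-0.04,0,0,0,0,0],[-0.16,-0.09,0,0,0,0,0],[-0.16,-0.09,0,0,0,0,0],[-0.16,-0.09,0,0,0,0,0],[-0.16,-0.09,0,0,0,0,0]]'
python3 - <<'E'
from m import *
d=np.load('fx.npz'); O,xf,yf=d['O'],d['xf'],d['yf']
F=lambda p:np.array([(p-O)@xf,(p-O)@yf,p[2]]).round(4)
f=grab('wrist','w4'); px=f['pixels'].astype(int)
print(F(get_state()['eef_pos']))
c=proj(f,[np.r_[(O+x*xf+y*yf)[:2],z] for x,y,z in[(.088,-.0275+.022,.034),(.088,-.0275-.022,.034),(.131,-.0275,.086)]]); print(c)
for r in (135,142,148):
    b=(px[r,:,2]-px[r,:,0]); w=np.where(b>30)[0]; w=w[(w>230)&(w<330)]
    print(r,w.min(),w.max(),F(onz(f,(w.min()-.5,r),.034)),F(onz(f,(w.max()+.5,r),.034)))
for st,ce,m in comps(f,(18,130,60),(35,255,255)): print(st,ce,F(onz(f,ce,.086)))
E
```

```text
t: 5.3
eef_pos: [0.4724, 0.0862, 0.2162]
ee_rot: [0.802, 1.57, -2.587]
force: [-0.0, 0.4, 0.0]
width: 0.0004
[ 0.0432 -0.0466  0.2163]
[[221.44155609 142.20797425]
 [260.72396013 142.04399037]
 [237.04068132 100.03938495]]
135 238 275 [ 0.0959 -0.0237  0.034 ] [ 0.0957 -0.066   0.034 ]
142 239 275 [ 0.0881 -0.0246  0.034 ] [ 0.088 -0.066  0.034]
148 239 275 [ 0.0815 -0.0245  0.034 ] [ 0.0813 -0.0661  0.034 ]
[251  86  11  29 312] [256.01602564  99.95833333] [ 0.131  -0.0449  0.086 ]
[235 179  13  34 257] [241.11284047 198.15175097] [ 0.0375 -0.0295  0.086 ]
[244 255   5  52 191] [246.18848168 281.08376963] [-0.0563 -0.0332  0.086 ]
[270 256   5  51 204] [272.00980392 281.96568627] [-0.0575 -0.0613  0.086 ]
[  63  316  329   16 3376] [243.54383886 324.34952607] [-0.113  -0.0292  0.086 ]
```

View pics/w4.png

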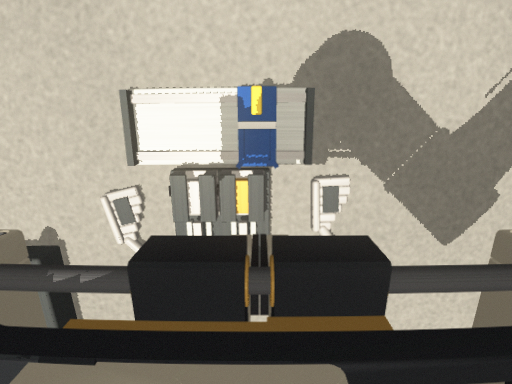

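```bash
python3 -m crank '[[0,0.045,-0.001,0,0,0,0.5],[0.02,0.087,-0.001,0,0,0,0.5],[0.08,0.087,-0.001,0,0,0,0.5],[0.13,0.087,-0.001,0,0,0,0.5],[0.16,0.087,-0.001,0,0,0,0.5],[0.16,0.087,-0.001,0,0,0,0.05],[0.16,0.087,-0.001,0,0,0,0.05],[0.16,0.087,-0.001,0,0,0,0.05],[0.16,0.087,-0.001,0,0,0,0.05],[0.16,0.087,-0.001,0,0,0,0.05]]' 20
cat > v.py <<'E'
from m import *
import sys
d=np.load('fx.npz'); O,xf,yf=d['O'],d['xf'],d['yf']
F=lambda p:np.array([(p-O)@xf,(p-O)@yf,p[2]]).round(4)
f=grab('wrist',sys.argv[1]); px=f['pixels'].astype(int)
s=get_state(); print('tcp',F(s['eef_pos']),'w',s['width'],'f',F(s['force']+O))
E
python3 v.py w5
```

```text
t: 6.6
eef_pos: [0.4534, 0.0027, 0.0577]
ee_rot: [-2.657, 1.569, 0.239]
force: [-0.2, -0.4, 7.3]
width: 0.0098
tcp [ 0.1289 -0.0448  0.0577] w 0.01029472674258166 f [1.0506 0.1223 8.5757]
```

View pics/w5.png

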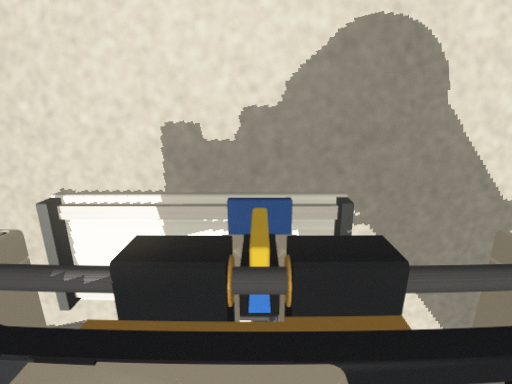

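```bash
python3 -m crank '[[0,0,-0.006,0,0,0,0.05],[0,0,-0.012,0,0,0,0.05],[0,0,-0.0175,0,0,0,0.05],[0,0,-0.0175,0,0,0,0.05],[0,0,-0.0175,0,0,0,0.05],[0,0,-0.0175,0,0,0,0.05]]' ; python3 v.py w6
```

```text
t: 7.4
eef_pos: [0.4706, -0.0016, 0.0577]
ee_rot: [-2.715, 1.568, 0.181]
force: [0.2, -1.7, 6.6]
width: 0.0102
tcp [ 0.1288 -0.027   0.0577] w 0.009808927525444773 f [0.5547 0.2942 7.2319]
```

```bash
python3 -m crank '[[0,0,0,0,0,0,0.5],[0,0,0,0,0,0,0.5],[0,0,0,0,0,0,0.5],[-0.06,0,0,0,0,0,0.5],[-0.12,0,0,0,0,0,0.5],[-0.16,-0.045,0,0,0,0,0.5],[-0.16,-0.09,0,0,0,0,1],[-0.16,-0.09,0,0,0,0,1],[-0.16,-0.09,0,0,0,0,1],[-0.16,-0.09,0,0,0,0,1]]'
cat > v2.py <<'E'
from v import *
for r in (135,142,148):
    b=(px[r,:,2]-px[r,:,0]); w=np.where(b>30)[0]; w=w[(w>200)&(w<330)]
    print(r,w.min(),w.max(),F(onz(f,(w.min()-.5,r),.034)),F(onz(f,(w.max()+.5,r),.034)))
for st,ce,m in comps(f,(18,130,60),(35,255,255)): 
    if st[1]<230: print(st,ce,F(onz(f,ce,.086)),F(onz(f,ce,.049)))
for st,ce,m in comps(f,(0,150,60),(8,255,255)):
    if st[1]<290: continue
    x,y,w,h,_=st
    yb=np.median([np.where(m[:,c])[0].max()+.5 for c in range(x+3,x+w-3)]); xs=np.where(m[int(yb)-2])[0]
    print('paddle',F(onz(f,(xs.min()-.5,yb),.085)),F(onz(f,(xs.max()+.5,yb),.085)))
E
python3 v2.py w7
```

```text
t: 8.7
eef_pos: [0.491, 0.0847, 0.2162]
ee_rot: [0.79, 1.57, -2.598]
force: [-0.9, 1.1, -0.2]
width: 0.0786
tcp [ 0.0402 -0.0281  0.2163] w 0.08187689925563467 f [ 0.0325 -0.2455  0.4286]
135 240 276 [ 0.0929 -0.0075  0.034 ] [ 0.0927 -0.0487  0.034 ]
142 240 276 [ 0.0851 -0.0073  0.034 ] [ 0.085  -0.0488  0.034 ]
148 240 276 [ 0.0785 -0.0072  0.034 ] [ 0.0783 -0.0488  0.034 ]
[253  82  11  30 300] [257.61        96.22666667] [ 0.1313 -0.028   0.086 ] [ 0.1332 -0.0278  0.049 ]
[252 176  13  35 427] [257.6206089  193.10538642] [ 0.0397 -0.0276  0.086 ] [ 0.0299 -0.0274  0.049 ]
paddle [-0.0994  0.0424  0.085 ] [-0.0993  0.0128  0.085 ]
paddle [-0.0992 -0.0133  0.085 ] [-0.0993 -0.0428  0.085 ]
```

View pics/w7.png

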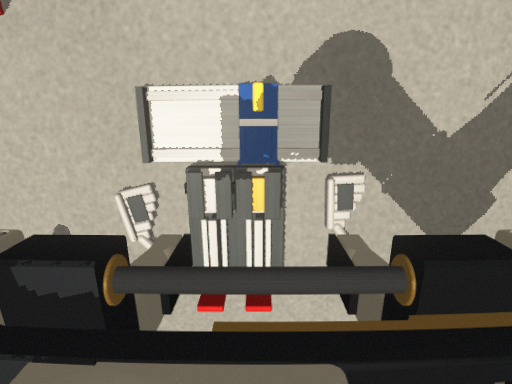

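```bash
python3 -m crank '[[0,-0.06,0,0,0,0,0],[0,-0.12,0,0,0,0,0],[0,-0.18,0,0,0,0,0],[0.05,-0.184,0,0,0,0,0],[0.1,-0.184,0,0,0,0,0],[0.156,-0.184,0,0,0,0,0],[0.156,-0.184,0,0,0,0,0],[0.156,-0.184,0,0,0,0,0],[0.156,-0.184,0,0,0,0,0]]' 30; python3 v.py w8
```

```text
t: 9.88
eef_pos: [0.5377, 0.2648, 0.0633]
ee_rot: [-2.212, 1.567, 0.684]
force: [-0.0, -0.3, 0.2]
width: 0.0037
tcp [-0.1458 -0.0268  0.0631] w 0.0020410392123175634 f [-0.3015  0.2822 -0.4072]
```

View pics/w8.png

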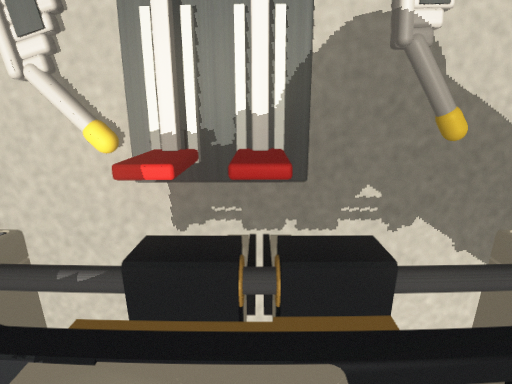

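```bash
cat > fs.py <<'E'
from h import *
d=np.load('fx.npz'); O,xf,yf=d['O'],d['xf'],d['yf']
s=get_state(); p=s['eef_pos']; print('t',s['t'],'tcp',((p-O)@xf).round(4),((p-O)@yf).round(4),p[2].round(4),'Fx',(s['force']@xf).round(2),'Fy',(s['force']@yf).round(2),'Fz',s['force'][2].round(2),'qd',abs(s['qd']).max().round(3))
E
python3 -m crank '[[0.003,0.015,0,0,0,0,0],[0.003,0.03,0,0,0,0,0],[0.003,0.038,0,0,0,0,0],[0.003,0.046,0,0,0,0,0],[0.003,0.054,0,0,0,0,0],[0.003,0.054,0,0,0,0,0],[0.003,0.054,0,0,0,0,0]]' ; python3 fs.py
```

```text
t: 10.8
eef_pos: [0.5233, 0.2122, 0.0579]
ee_rot: [-1.89, 1.569, 1.006]
force: [-1.6, 5.0, 0.6]
width: 0.0004
t 10.8 tcp -0.0914 -0.0278 0.0579 Fx -4.49 Fy -2.81 Fz 0.6 qd 0.003
```

```bash
python3 -m crank '[[0,0.004,0,0,0,0,0],[0,0.008,0,0,0,0,0],[0,0.012,0,0,0,0,0],[0,0.016,0,0,0,0,0],[0,0.020,0,0,0,0,0],[0,0.024,0,0,0,0,0],[0,0.028,0,0,0,0,0],[0,0.032,0,0,0,0,0],[0,0.036,0,0,0,0,0],[0,0.036,0,0,0,0,0]]' ; python3 v.py w9; python3 fs.py
```

```text
t: 12.05
eef_pos: [0.5147, 0.1775, 0.0579]
ee_rot: [-1.951, 1.568, 0.944]
force: [-1.6, 5.7, -0.3]
width: 0.0002
tcp [-0.0557 -0.0278  0.0579] w 0.00017445575750289457 f [-5.582  -3.3063  0.8293]
t 12.1 tcp -0.0557 -0.0278 0.0579 Fx -5.58 Fy -3.31 Fz 0.74 qd 0.002
```

View pics/w9.png

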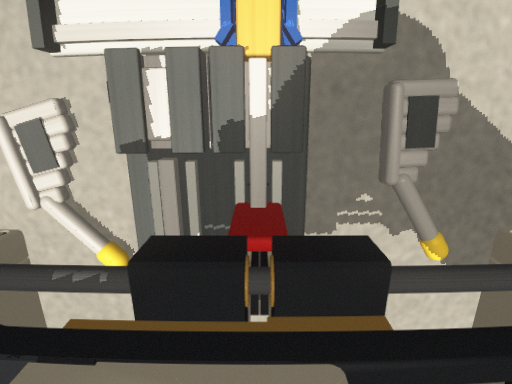

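```bash
python3 -m crank '[[0,0.003,0,0,0,0,0],[0,0.006,0,0,0,0,0],[0,0.008,0,0,0,0,0],[0,0.010,0,0,0,0,0],[0,0.010,0,0,0,0,0]]' >/dev/null; python3 fs.py;  python3 -m crank '[[0,0.001,0,0,0,0,0],[0,0.001,0,0,0,0,0]]'>/dev/null; python3 fs.py
```

```text
t 12.725 tcp -0.0461 -0.0277 0.058 Fx -6.51 Fy -3.32 Fz -0.72 qd 0.004
t 12.975 tcp -0.0452 -0.0277 0.0579 Fx -7.03 Fy -3.19 Fz 0.09 qd 0.001
```

```bash
for i in 1; do python3 -m crank '[[0,0.001,0,0,0,0,0],[0,0.001,0,0,0,0,0]]'>/dev/null; python3 fs.py; python3 -m crank '[[0,0.0005,0,0,0,0,0],[0,0.0005,0,0,0,0,0]]'>/dev/null; python3 fs.py; python3 -m crank '[[0,0.0005,0,0,0,0,0],[0,0.0005,0,0,0,0,0]]'>/dev/null; python3 fs.py; done
```

```text
t 13.225 tcp -0.0442 -0.0277 0.0579 Fx -8.17 Fy -5.34 Fz -1.16 qd 0.001
t 13.475 tcp -0.0437 -0.0277 0.0579 Fx -7.14 Fy -4.1 Fz -1.29 qd 0.002
t 13.725 tcp -0.0433 -0.0277 0.0579 Fx -7.74 Fy -3.75 Fz -1.24 qd 0.002
```

```bash
echo 'import sys
sys.exit(0 if -(s["force"]@xf)<11 else 1)' >> fs.py
python3 -m crank '[[0,0.0005,0,0,0,0,0],[0,0.0005,0,0,0,0,0]]'>/dev/null; python3 fs.py && python3 -m crank '[[0,0.0005,0,0,0,0,0],[0,0.0005,0,0,0,0,0]]'>/dev/null && python3 fs.py && python3 -m crank '[[0,0.0005,0,0,0,0,0],[0,0.0005,0,0,0,0,0]]'>/dev/null && python3 fs.py && python3 -m crank '[[0,0.0005,0,0,0,0,0],[0,0.0005,0,0,0,0,0]]'>/dev/null && python3 fs.py && python3 -m crank '[[0,0.0005,0,0,0,0,0],[0,0.0005,0,0,0,0,0]]'>/dev/null && python3 fs.py && python3 -m crank '[[0,0.0005,0,0,0,0,0],[0,0.0005,0,0,0,0,0]]'>/dev/null && python3 fs.py
```

```text
t 13.975 tcp -0.0428 -0.0277 0.0579 Fx -8.04 Fy -3.17 Fz -1.16 qd 0.001
t 14.225 tcp -0.0428 -0.0277 0.0579 Fx -10.0 Fy -5.26 Fz -1.66 qd 0.002
t 14.475 tcp -0.0427 -0.0276 0.058 Fx -11.64 Fy -5.27 Fz -2.13 qd 0.001
```

```bash
python3 v.py w10
```

```text
tcp [-0.0427 -0.0277  0.058 ] w 0.00016935253266645614 f [-11.7187  -6.5056  -2.5225]
```

View pics/w10.png

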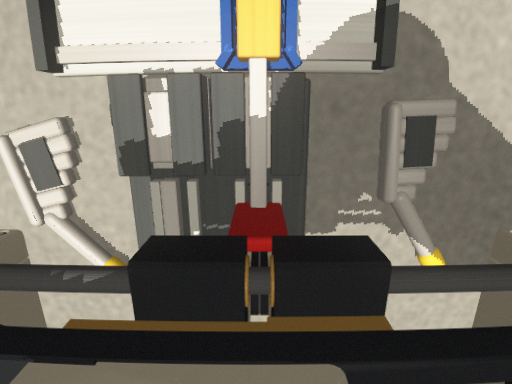

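```bash
python3 -m crank '[[0,0.0005,0,0,0,0,0],[0,0.001,0,0,0,0,0],[0,0.001,0,0,0,0,0]]'>/dev/null; python3 fs.py; python3 -m crank '[[0,0.0006,0,0,0,0,0],[0,0.0006,0,0,0,0,0],[0,0.0006,0,0,0,0,0]]'>/dev/null; python3 fs.py
python3 - <<'E'
from m import *
for n in('top','scene'): grab(n,n+'1')
a=load('top1')['pixels'][165:260,175:290,::-1]; b=load('scene1')['pixels'][160:245,230:335,::-1]
cv2.imwrite('pics/d.png',np.hstack([cv2.resize(a,(400,330),interpolation=2),cv2.resize(b,(400,330),interpolation=2)]))
E
```

```text
t 14.9 tcp -0.0427 -0.0276 0.058 Fx -14.7 Fy -6.81 Fz -3.26 qd 0.003
t 15.275 tcp -0.0426 -0.0276 0.058 Fx -17.35 Fy -7.23 Fz -4.24 qd 0.002
```

View pics/d.png

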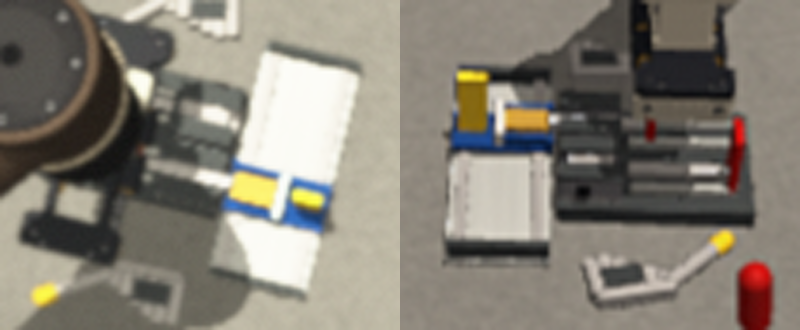

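```bash
python3 -m crank '[[0,-0.006,0,0,0,0,0],[0,-0.018,0,0,0,0,0],[0,-0.03,0,0,0,0,0],[0,-0.042,0,0,0,0,0],[0,-0.054,0,0,0,0,0],[0,-0.066,0,0,0,0,0],[0,-0.08,0,0,0,0,0],[0,-0.105,0,0,0,0,0],[0,-0.105,0,0,0,0,0]]'; python3 -m crank '[[-0.06,0,0,0,0,0,0],[-0.12,0,0,0,0,0,0.5],[-0.16,0.06,0,0,0,0,1],[-0.16,0.12,0,0,0,0,1],[-0.16,0.18,0,0,0,0,1],[-0.16,0.18,0,0,0,0,1],[-0.16,0.18,0,0,0,0,1],[-0.16,0.18,0,0,0,0,1]]' 
python3 v2.py w11
python3 - <<'E'
from m import *
for n in('top','scene'): grab(n,n+'2')
E
```

```text
t: 16.5
eef_pos: [0.5367, 0.2651, 0.0574]
ee_rot: [-2.607, 1.57, 0.29]
force: [-0.3, -0.8, -0.1]
width: -0.0001
t: 17.5
eef_pos: [0.4925, 0.0892, 0.2174]
ee_rot: [0.74, 1.571, -2.647]
force: [0.9, -0.5, -0.4]
width: 0.065
tcp [ 0.0354 -0.0279  0.2173] w 0.06890477359145561 f [-0.8237 -0.0984 -0.0065]
135 240 277 [ 0.0879 -0.0069  0.034 ] [ 0.0878 -0.0493  0.034 ]
142 241 276 [ 0.0801 -0.0078  0.034 ] [ 0.0801 -0.0483  0.034 ]
148 241 276 [ 0.0734 -0.0077  0.034 ] [ 0.0734 -0.0484  0.034 ]
[253  77  11  30 303] [258.34653465  91.3960396 ] [ 0.1307 -0.0281  0.086 ] [ 0.1332 -0.028   0.049 ]
[249 122  20  36 717] [258.50488145 139.42677824] [ 0.0873 -0.0281  0.086 ] [ 0.0842 -0.0281  0.049 ]
paddle [-0.0986  0.0425  0.085 ] [-0.0984  0.0118  0.085 ]
paddle [-0.0984 -0.0131  0.085 ] [-0.0984 -0.0425  0.085 ]
```

View pics/w11.png

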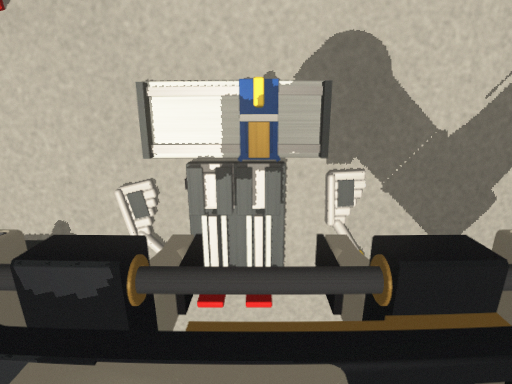

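View pics/scene2.png

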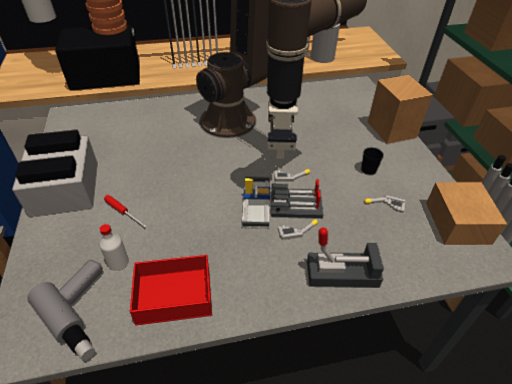

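```bash
python3 -c "
from station import *
print(get_state()['t'],abs(get_state()['qd']).max()); print(job_done())"
```

```text
17.65 0.003319775732149489
the job is handed in; nothing more can be done
None
```

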